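# Show the label end of a ceramic test plate from its tub

## Robot

A 6-joint arm with a two-finger parallel gripper is mounted at the origin on the work surface. World frame = base frame: x ahead of the robot, y to its left, z up, the work surface at z = 0. Lengths are in m, angles in rad, forces in N, time in s.
With the tool pointing down it reaches from about 0.225 to 0.875 m from the base axis. Payload 3.4 kg.
Tool frame: the origin (TCP) lies on the centre line of the jaws, within the pads' length; the fingertips stand 11 mm ahead of it and the grasp point (between the pads) lies 8 mm behind it; z points along the fingers, y is the line along which they close (so a half turn about z gives the same grasp; the last joint's range is limited). The gripper opens to 85 mm and grips with 20 to 120 N. Pads are 22 mm wide; open, the fingers measure 114 mm over their backs; the gripper's body (76 mm by 85 mm) begins 54 mm behind the grasp point. The pads swing forward as they close: fully open they stand 13 mm farther back than shut.
Start: joints at [1.092, 0.276, 1.505, -0, 1.361, -0.121], TCP at [0.201, 0.539, 0.242] pointing down, gripper open.
Joint ranges: [-2.89, 2.89], [-0.75, 2.08], [0.22, 2.7], [-1.18, 4.32], [0.11, 2.71], [-2.7, 2.7]. Speed limits (rad/s): [2.57, 2.57, 3.14, 3.14, 3.14, 3.14].

## Interface

Orientations are given as a unit quaternion [w, x, y, z].
In Python, from rig import manip, eyes, job gives the robot as it stands.
- The arm moves only by the tool drive_tool, never from a script. Its argument "rows" is a list of rows, each a list of 3 entries, a list of its own where there are three numbers: the turn, a rotation vector about the world's x, y, z in rad, then the shift along the world's x, y, z in cm, then the finger opening in cm, from 0 to 8.54. A call has 1 to 8 rows; each row shifts and turns the commanded pose from where the row before left it; what a row does not reach is not made up. A row lasts 1/8 s, in which the tool goes at most 62.5 mm and 10.7 degrees, less where a joint would pass 70% of its speed; a pose out of reach is approached as far as the arm can. A call is refused whole if a number of a shift passes 6.25 or a number of a turn 0.188, either way. A call with a gripper value outside its range is refused whole. The fingers move at their own pace and stop on an object; "force" is the grip in N (left out, the last holds). Time passes only in rows, so rows that do not move let the fingers close. It gives the time, the measured TCP pose, the force, the opening and the grip force at its end, in the units of the state.
- manip.get_state(): the state, without advancing time (a new reading comes with each control period).
- eyes.get_image(name): name is "scene" or "top" or "wrist"; returns the picture (384x512x3 uint8, red, green, blue); there is no depth.
- eyes.get_calibration(name): a dict with "camera_matrix" (3x3 intrinsics, pixels), "view" (4x4, takes a point from world to camera coordinates). Camera axes: x right, y up, looking along -z (the intrinsics and any distortion apply to the point x, -y, -z); pixel columns grow to the right and rows downward; lengths in m; the calibration is good to about 2 mm. A picture is of the moment at which its call begins: read the wrist's pose just before it. get_calibration takes no time and is no camera call; for the wrist camera it gives the pose at the moment of the call.
- job.sign_off(): hands the job in; it is judged then, once.
The state is a dict: "clock": time; "qpos": joint angles; "qd": joint speeds; "effort": joint torques, N m; "position": TCP position; "ee_rot": TCP orientation; "contact_force": force on the tool from outside, world axes, zero at the start; "moment": the same for the moment, N m; "width": finger opening in m; "gripper_force": force on a finger pad.
Only numpy, scipy, OpenCV 4.12 (cv2) and the standard library are available. Lean on these libraries where they do the work, as an engineer would, in place of code of your own. Each camera call takes 0.05 s, during which the arm holds its last target. There are 200 camera calls.

## Task

Tip the loose lid of the round grey tub up by its tab, lift it off and lay it flat on the middle of the square black bench mat, top side up. Then take the white ceramic plate out of the tub, find its frosted label end by the small notch cut in one corner, and finish while still holding the plate steady in the gripper, at least 20 cm above the bench, with the notched label end slanting upwards at about 40 degrees and the label side still uppermost. Leave the other things on the bench alone.

Things in the scene. Friction and masses are not known exactly. Their poses are not given: they have to be found in the camera images.
- tub_rim (a point): Round open tub of grey plastic, fixed to the bench: 170 mm across outside, 162 inside, 60 tall, wall 4, floor 5. The point is the centre of its mouth, level with the rim. In the middle of its floor stands a black rubber post 28 mm across, its top 36 mm above the bench; the plate lies flat on it, hidden by the lid at first. Tub and mat may change sides.
- lid_center (a point): Loose grey lid on the tub's rim, about 100 g: flange 178 mm across, 5 thick, over a plug 154 mm across, 6 deep, loose in the mouth (4 mm clearance). The point is the centre of the flange's underside, level with the rim when seated. z points up out of the lid, x towards the tab. When the tab is raised the lid pivots on the rim opposite.
- lid_tab (a point): The lid's one grip: an upright tab near its edge, 24 mm long radially (x, outwards), 14 mm wide tangentially (y), standing 28 mm above the lid's top. The point is the tab's centre, 14 mm above the lid's top, 66 mm from the lid's axis, 25 mm above the bottom of the plug.
- plate_center (a point): White ceramic plate 90 x 40 x 8 mm, about 100 g, flat on the post, label side up, any way round, within 7 mm of the middle. The point is its centre, 40 mm above the bench at first. x runs along its length to the frosted label end, where a square notch 12 x 12 mm is cut from one corner (+x, -y); z points out of the label side. Grip it across the 40 mm width; 25 mm are free below it.
- mat: Square mat of black rubber, 240 x 240 mm, 3 mm thick, fixed flat on the bench. Origin at the centre of its underside.
- screwdriver: Screwdriver 160 mm long lying on the bench between tub and mat, to be left alone. Origin under its middle.
- spool: Upright metal spool, 54 mm across and 42 mm tall, to be left alone. Origin at the centre of its underside.
- meter: Black hand meter 85 x 160 x 40 mm lying on its back, to be left alone. Origin at the centre of its underside.
- flux: Amber glass jar, 44 mm across and 90 mm tall, to be left alone. Origin at the centre of its underside.
- board: Green circuit board 120 x 90 mm with parts up to 18 mm high, to be left alone. Origin at the centre of its underside.
- mug: Blue mug, 80 mm across and 90 mm tall, to be left alone. Origin at the centre of its underside.
There are look-alikes about, which are no part of the job. What is shaped like the part that bears lid_center but red is not meant.

How it is judged:
On the way, in this order (a step that is already met when the one before it is completed fails the run):
1. the lid is tipped up by its tab side (7 degrees or more) while over the tub (angle between lid_center's own z axis and vertical above 0.12 rad and z of lid_tab in the frame of tub_rim above 0.028 m and horizontal distance between lid_center and tub_rim below 0.05 m and height (world z) of lid_center below 0.13 m), for 0.05 s.
2. the lid lies flat on the mat, top up, let go (horizontal distance between lid_center and mat below 0.06 m and height (world z) of lid_center below 0.018 m and angle between lid_center's own z axis and vertical below 0.08 rad and contact force between the fingers and lid below 0.05 N), for 0.2 s.
At the end, for the whole second after the job is handed in: Plate held still by the fingers, centre over 180 mm above the bench, notched end slanting up 28 degrees or more, label side within 80 degrees of straight up; lid released, flat within 4.5 degrees, top up on the mat, centre within 60 mm of the mat's (all of step 2 and height (world z) of plate_center above 0.18 m and angle between plate_center's own x axis and vertical below 1.08 rad and angle between plate_center's own z axis and vertical below 1.4 rad and contact force between the fingers and plate above 1 N and linear speed of plate below 0.03 m/s and angular speed of plate below 0.3 rad/s); the arm keeps its last pose, push and grip.
It fails at once if another thing on the bench was moved by more than 20 mm (distance of any of screwdriver, spool, meter, flux, board, mug from where it was at the start of the episode above 0.02 m).
It also fails if it takes over 64 s, if anything falls off the work surface, if the arm or the gripper's body presses on something with over 40 N, if the wrist force passes 120 N, or if a joint passes its speed limit or range.

## Working session

There is one attempt and no reset: what is moved stays moved. The work goes in short steps, Python scripts to look and compute and a tool call to move; the robot and the scene stay as the last step left them, time stands still between calls to the robot, and variables do not carry over. Pictures are saved under pics/ and viewed, at most 11 in all, crops included, and the job is handed in when it is done.

Besides the shell and the picture viewer there is one more tool, called after ">>>" as a command line: name --argument value ..., lists and objects as JSON in quotes. drive_tool: Moves the arm, as the interface text tells. Its arguments: {"type":"object","properties":{"rows":{"type":"array"},"force":{"type":"number"}},"required":["rows"]}

```bash
mkdir -p pics; python3 - <<'E'
from rig import manip, eyes, job
import cv2,numpy as np
for n in ["scene","top"]:
    im=eyes.get_image(n); cv2.imwrite(f"pics/{n}0.png",im[:,:,::-1])
    c=eyes.get_calibration(n); print(n,{k:np.round(v,4).tolist() if not isinstance(v,str) else v for k,v in c.items()})
print(manip.get_state())
E
```

```text
scene {'camera_matrix': [[412.4248, 0.0, 254.2814], [0.0, 412.4248, 186.4365], [0.0, 0.0, 1.0]], 'view': [[0.1559, 0.9876, -0.0207, -0.0749], [-0.5764, 0.108, 0.81, 0.234], [0.8022, -0.1143, 0.5861, -1.5846], [0.0, 0.0, 0.0, 1.0]]}
top {'camera_matrix': [[419.6157, 0.0, 254.6997], [0.0, 419.6157, 191.6184], [0.0, 0.0, 1.0]], 'view': [[0.0258, -0.9995, 0.0205, -0.026], [0.9925, 0.0281, 0.1188, -0.5131], [-0.1193, 0.0173, 0.9927, -1.3038], [0.0, 0.0, 0.0, 1.0]]}
{'clock': 0.1, 'qpos': array([ 1.09199569e+00,  2.76536988e-01,  1.50605043e+00,  1.82226424e-05,
        1.36071512e+00, -1.20979846e-01]), 'qd': array([-2.60511534e-04, -1.39040737e-03, -2.16314319e-03,  5.97156838e-04,
       -7.41375597e-04,  1.22942840e-05]), 'effort': array([ 1.10438210e-03, -4.17700732e+01, -2.46405315e+01, -2.50902340e-04,
        5.91526579e-03, -2.42432429e-05]), 'position': array([0.20115084, 0.53815774, 0.24150573]), 'ee_rot': array([-2.61074482e-04,  1.77959277e-01,  9.84037481e-01, -8.14152267e-04]), 'contact_force': array([0.43434114, 0.22726289, 0.70938193]), 'moment': array([0.00872005, 0.00085437, 0.00241365]), 'gripper_force': 0.0, 'width': 0.08565295135003101}
```

View pics/top0.png

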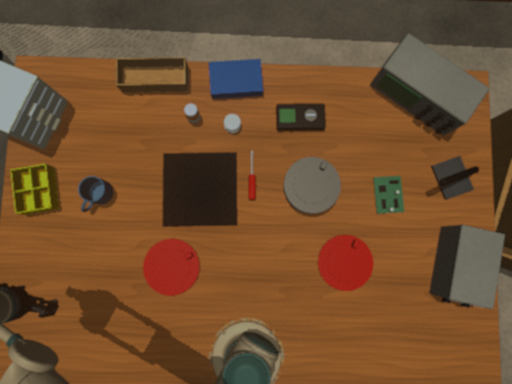

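View pics/scene0.png

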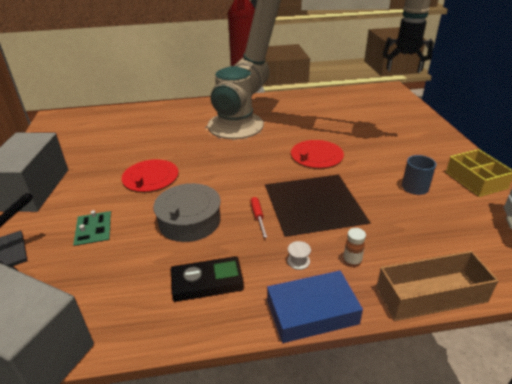

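Candidates in the top view: the grey lid on the tub (313,186), and red look-alike discs at (171,267) and (346,263). By the description it is the grey one. Its tab is near (322,167) and the mat is at (200,189). I'll check with one close crop and compute positions.

```bash
cat > h.py <<'E'
from rig import manip, eyes, job
import cv2,numpy as np
from scipy.spatial.transform import Rotation as R
def ray(c,uv):
    K,V=np.array(c["camera_matrix"]),np.array(c["view"])
    d=np.linalg.inv(K)@[uv[0],uv[1],1]; d=V[:3,:3].T@(d*[1,-1,-1]); return -V[:3,:3].T@V[:3,3],d
def at(c,uv,z):
    o,d=ray(c,uv); return o+d*(z-o[2])/d[2]
def proj(c,p):
    K,V=np.array(c["camera_matrix"]),np.array(c["view"]); q=V[:3,:3]@p+V[:3,3]; q=K@(q*[1,-1,-1]); return q[:2]/q[2]
E
python3 - <<'E'
from h import *
im=cv2.imread("pics/top0.png"); c=eyes.get_calibration("top")
g=cv2.cvtColor(im,cv2.COLOR_BGR2HSV)
m=((g[...,1]<50)&(g[...,2]>60)).astype(np.uint8); m2=np.zeros_like(m); m2[140:230,275:350]=m[140:230,275:350]
ct=max(cv2.findContours(m2,0,1)[0],key=cv2.contourArea); print(cv2.fitEllipse(ct))
e=cv2.fitEllipse(ct)[0]; print("lid",at(c,e,.063))
m=(g[...,2]<45).astype(np.uint8); m3=np.zeros_like(m); m3[140:240,150:244]=m[140:240,150:244]
r=cv2.minAreaRect(max(cv2.findContours(m3,0,1)[0],key=cv2.contourArea)); print(r,"mat",at(c,r[0],.003))
for n,uv,z in [("tabtop",(322,167),.093),("sd1",(251,152),0.01),("sd2",(252,198),.01),("spool",(232,124),.04),("flux",(190,111),.09),("meter",(301,117),.04),("board",(389,195),.01),("mug",(94,190),.09)]: print(n,at(c,uv,z).round(3))
a=cv2.resize(im[140:235,270:355],None,fx=6,fy=6,interpolation=2)
s=cv2.imread("pics/scene0.png"); b=cv2.resize(s[180:245,145:230],(510,390),interpolation=2)
o=np.zeros((570,800,3),np.uint8); a=cv2.resize(a,(400,447)); b=cv2.resize(b,(400,306)); o[:447,:400]=a; o[:306,400:]=b
cv2.imwrite("pics/crop0.png",o)
E
```

```text
((311.6202087402344, 184.8983612060547), (53.32890701293945, 53.34046936035156), 126.65225982666016)
lid [ 0.53590354 -0.18842462  0.063     ]
((200.0, 189.0), (70.0, 70.0), 90.0) mat [0.52052086 0.16493199 0.003     ]
tabtop [ 0.588 -0.215  0.093]
sd1 [0.646 0.003 0.01 ]
sd2 [ 0.495 -0.004  0.01 ]
spool [0.73  0.067 0.04 ]
flux [0.752 0.196 0.09 ]
meter [ 0.76  -0.155  0.04 ]
board [ 0.517 -0.449  0.01 ]
mug [0.498 0.474 0.09 ]
```

View pics/crop0.png

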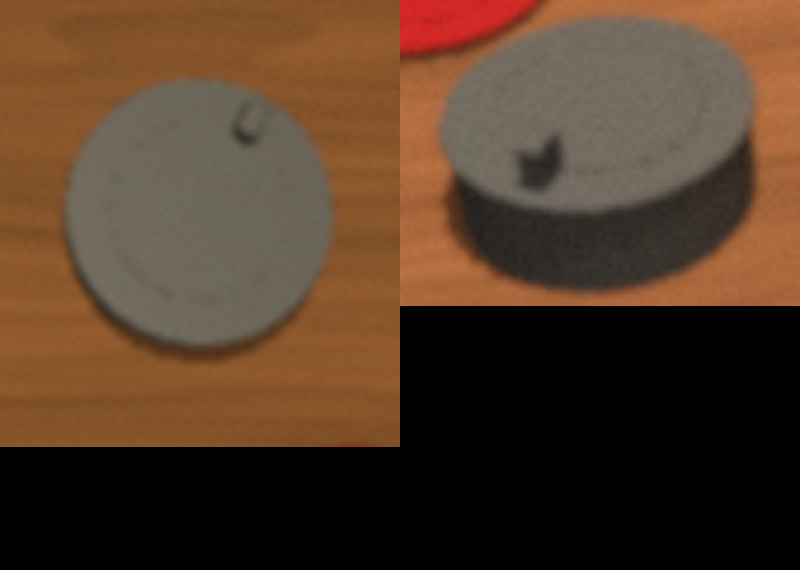

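The crop confirms a grey lid on the grey tub, with its tab at about (323,166) and the lid centre at (312,185), so the tab's azimuth is about -27°. Moving over it now.

>>> drive_tool --rows '[[[0, 0, -0.05], [2.6, -5.4, 0.3], 8.5], [[0, 0, -0.05], [2.6, -5.4, 0.3], 8.5], [[0, 0, 0], [2.6, -5.4, 0.3], 8.5], [[0, 0, 0], [2.6, -5.4, 0.3], 8.5], [[0, 0, 0], [2.6, -5.4, 0.3], 8.5], [[0, 0, 0], [2.6, -5.4, 0.3], 8.5], [[0, 0, 0], [2.6, -5.4, 0], 8.5], [[0, 0, 0], [2.6, -5.4, 0], 8.5]]'

```text
clock: 1.1
position: [0.4098, 0.1048, 0.2603]
ee_rot: [0.0, 0.227, 0.974, 0.0]
contact_force: [0.9, 0.5, 0.4]
width: 0.0847
gripper_force: 0.0
```

>>> drive_tool --rows '[[[0, 0, 0], [2.6, -5.4, 0], 8.5], [[0, 0, 0], [2.6, -5.4, 0], 8.5], [[0, 0, 0], [2.6, -5.4, 0], 8.5], [[0, 0, 0], [2.6, -5.4, 0], 8.5], [[0, 0, 0], [2.6, -5.0, 0], 8.5], [[0, 0, 0], [0, 0, 0], 8.5], [[0, 0, 0], [0, 0, 0], 8.5]]'

```text
clock: 1.98
position: [0.5387, -0.1589, 0.2596]
ee_rot: [-0.001, 0.227, 0.974, 0.001]
contact_force: [-1.0, 0.6, 0.2]
width: 0.0852
gripper_force: 0.0
```

```bash
python3 - <<'E'
from h import *
s=manip.get_state(); c=eyes.get_calibration("wrist"); im=eyes.get_image("wrist"); cv2.imwrite("pics/w1.png",im[:,:,::-1])
print(s["clock"],s["position"],s["ee_rot"],s["qpos"].round(2)); print(c["view"],c["camera_matrix"])
print(proj(c,np.array([.536,-.19,.065])),proj(c,np.array([.595,-.22,.093])))
np.savez("w1.npz",**{k:np.array(v) for k,v in c.items() if k in("view","camera_matrix")})
E
```

```text
1.975 [ 0.538678   -0.15889123  0.25959045] [-1.12571930e-03  2.27179033e-01  9.73852192e-01  5.72934152e-04] [-0.41  0.25  1.5   0.    1.39 -1.52]
[[ 0.44322547  0.8964087  -0.00162164 -0.09528674]
 [-0.8653705   0.42740543 -0.26164575  0.57159742]
 [-0.23384843  0.11737138  0.96516262 -0.25102356]
 [ 0.          0.          0.          1.        ]] [[292.05854769   0.         257.24706692]
 [  0.         292.05854769 187.09381069]
 [  0.           0.           1.        ]]
[232.78133731 178.79554078] [231.34849315 242.29624062]
```

View pics/w1.png

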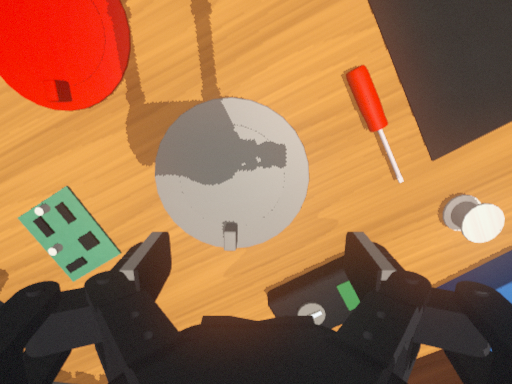

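```bash
python3 - <<'E'
from h import *
c=dict(np.load("w1.npz")); print("cam",ray(c,(0,0))[0])
cen=at(c,(231.7,173),.0645); print("cen",cen)
for uv in[(155,173),(308,173),(232,97),(232,249)]: print(np.linalg.norm(at(c,uv,.0645)-cen))
for a in(-27,-24,-30):
    Rz=R.from_euler("z",a,degrees=True)
    o=cen*[1,1,0]
    print(a,[ [proj(c,o+Rz.apply([x,y,z])).round(0).astype(int).tolist() for x in(54,78) for y in(-7,7) ] for z in(65,93)] if 0 else [[proj(c,o+Rz.apply([x/1000,y/1000,0])+[0,0,z]).round().astype(int).tolist() for x in(54,78) for y in(-7,7)] for z in(.065,.093)])
im=cv2.imread("pics/w1.png")[210:260,205:260]; cv2.imwrite("pics/tab1.png",cv2.resize(im,None,fx=10,fy=10,interpolation=2))
E
```

```text
cam [ 0.47817559 -0.129425    0.39168007]
cen [ 0.52948525 -0.18804324  0.0645    ]
0.08793931282149346
0.08740471520837492
0.08329576173188644
0.09574890526317688
-27 [[[226, 217], [238, 217], [227, 236], [238, 236]], [[224, 226], [236, 227], [224, 246], [237, 247]]]
-24 [[[229, 218], [240, 217], [230, 236], [241, 236]], [[226, 227], [239, 226], [228, 247], [240, 246]]]
-30 [[[224, 217], [236, 218], [223, 235], [235, 236]], [[221, 226], [234, 227], [220, 246], [233, 247]]]
```

View pics/tab1.png

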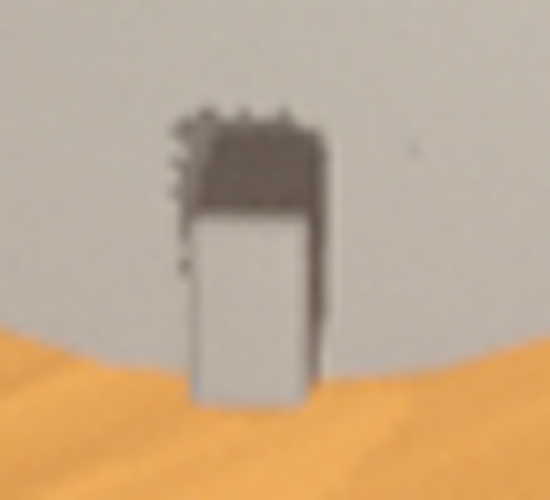

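```bash
python3 - <<'E'
from h import *
c=dict(np.load("w1.npz"));t=at(c,(230,240.8),.093);a,b=at(c,(230,231.2),.093),at(c,(230,250.5),.093);print(t,np.degrees(np.arctan2(*(b-a)[1::-1])),np.linalg.norm(b-a))
az=np.arctan2(*(b-a)[1::-1]); print("cen",t-.066*np.array([np.cos(az),np.sin(az),0]))
s=manip.get_state(); w,x,y,z=s["ee_rot"]; M=R.from_quat([x,y,z,w]).as_matrix(); print(M, np.degrees(np.arctan2(M[1,1],M[0,1]))); print(t-s["position"])
E
```

```text
[ 0.59271936 -0.2205033   0.093     ] -27.708404057316628 0.02348541894784179
cen [ 0.53428788 -0.18981515  0.093     ]
[[-8.97232288e-01  4.41556442e-01 -1.45958184e-03]
 [ 4.41554783e-01  8.97233308e-01  1.32818030e-03]
 [ 1.89605201e-03  5.47200903e-04 -9.99998053e-01]] 63.796765307828416
[ 0.05416099 -0.06219488 -0.16691106]
```

>>> drive_tool --rows '[[[0, 0, -0.026], [2.7, -3.1, -3], 6], [[0, 0, 0], [2.7, -3.1, -3], 5], [[0, 0, 0], [0, 0, -4], 5], [[0, 0, 0], [0, 0, -3], 5], [[0, 0, 0], [0, 0, -3], 5], [[0, 0, 0], [0, 0, -1.5], 5], [[0, 0, 0], [0, 0, 0], 5], [[0, 0, 0], [0, 0, 0], 5]]' --force 60

```text
clock: 3.02
position: [0.5943, -0.2214, 0.0868]
ee_rot: [0.001, 0.239, 0.971, -0.0]
contact_force: [0.7, 0.6, 0.6]
width: 0.05
gripper_force: 0.0
```

```bash
python3 - <<'E'
from h import *
c=eyes.get_calibration("wrist"); im=eyes.get_image("wrist"); cv2.imwrite("pics/w2.png",im[:,:,::-1])
E
```

```text
(no output)
```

View pics/w2.png

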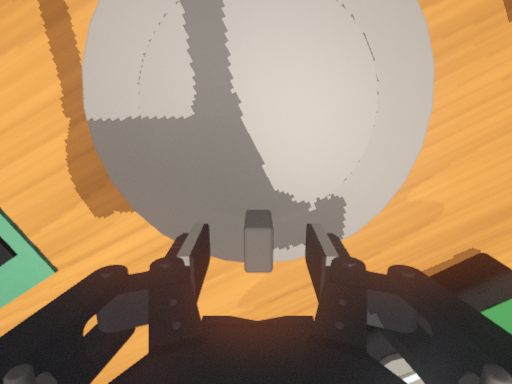

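The tab at (259,240) is centred between the jaws at (192,240) and (322,240). Lowering a little and closing.

>>> drive_tool --rows '[[[0, 0, 0], [-0.1, 0, -0.6], 4], [[0, 0, 0], [0, 0, 0], 1], [[0, 0, 0], [0, 0, 0], 1], [[0, 0, 0], [0, 0, 0], 1], [[0, 0, 0], [0, 0, 0], 1], [[0, 0, 0], [0, 0, 0], 1], [[0, 0, 0], [0, 0, 0], 1]]' --force 60

```text
clock: 3.95
position: [0.5925, -0.2215, 0.0795]
ee_rot: [0.0, 0.24, 0.971, -0.0]
contact_force: [-0.5, -0.4, 2.2]
width: 0.0128
gripper_force: 60.3
```

>>> drive_tool --rows '[[[-0.0245, -0.047, 0], [-0.1, 0.06, 0.78], 1], [[-0.0245, -0.047, 0], [-0.15, 0.08, 0.77], 1], [[-0.0245, -0.047, 0], [-0.18, 0.1, 0.76], 1], [[-0.0245, -0.047, 0], [-0.22, 0.1, 0.75], 1], [[0, 0, 0], [0, 0, 0], 1], [[0, 0, 0], [0, 0, 0], 1]]'

```text
clock: 4.7
position: [0.5851, -0.2176, 0.1092]
ee_rot: [0.101, 0.238, 0.966, -0.025]
contact_force: [-1.8, 2.5, 1.5]
width: 0.0131
gripper_force: 60.1
```

```bash
python3 - <<'E'
from h import *
im=eyes.get_image("scene"); cv2.imwrite("pics/s2.png",cv2.resize(im[100:260,100:340,::-1],None,fx=3,fy=3,interpolation=2))
s=manip.get_state();print(s["contact_force"],s["moment"],s["gripper_force"])
E
```

```text
[-1.3595319   0.83916222  0.60732453] [3.53946121e-01 5.68941942e-01 5.02986163e-04] 60.11009931564331
```

View pics/s2.png

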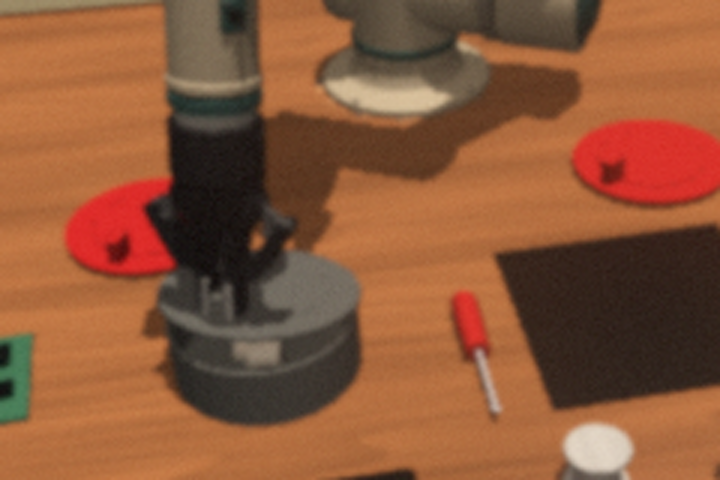

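>>> drive_tool --rows '[[[0, 0, 0], [0, 0, 2], 1], [[0, 0, 0], [0, 0, 3], 1], [[0.0245, 0.047, 0], [0, 1, 2], 1], [[0.0245, 0.047, 0], [0, 3, 1], 1], [[0.0245, 0.047, 0], [0, 4.2, 0], 1], [[0.0245, 0.047, 0], [0, 4.5, 0], 1], [[0, 0, 0], [0, 4.5, 0], 1], [[0, 0, 0], [0, 4.5, 0], 1]]'

```text
clock: 5.75
position: [0.5869, 0.0001, 0.1891]
ee_rot: [-0.0, 0.24, 0.971, 0.0]
contact_force: [0.4, 0.2, -0.6]
width: 0.0128
gripper_force: 59.8
```

>>> drive_tool --rows '[[[0, 0, 0], [0, 4.5, 0], 1], [[0, 0, 0], [-0.3, 4.5, -1], 1], [[0, 0, 0], [-0.3, 3, -2], 1], [[0, 0, 0], [0, 1.5, -3], 1], [[0, 0, 0], [0, 0, -3], 1], [[0, 0, 0], [0, 0, 0], 1], [[0, 0, 0], [0, 0, 0], 1]]'

```text
clock: 6.62
position: [0.5811, 0.1339, 0.1005]
ee_rot: [0.001, 0.24, 0.971, 0.0]
contact_force: [0.2, 0.2, -1.1]
width: 0.0127
gripper_force: 59.8
```

```bash
python3 - <<'E'
from h import *
im=eyes.get_image("scene")[90:270,160:400]; im2=eyes.get_image("wrist")
o=np.hstack([cv2.resize(im,(400,300),interpolation=2),cv2.resize(im2,(400,300))]); cv2.imwrite("pics/s3.png",o[:,:,::-1])
s=manip.get_state();print(s["position"],s["contact_force"],s["moment"],s["gripper_force"])
E
```

```text
[0.58130635 0.13383158 0.10128693] [ 0.29851405 -1.16416315 -1.32424875] [-0.03654775 -0.08625093  0.04796683] 59.77771997451782
```

View pics/s3.png

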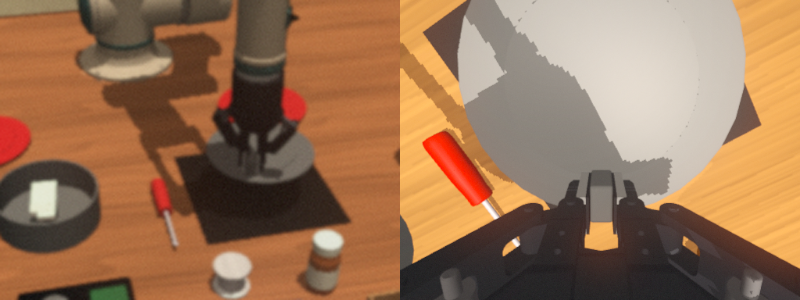

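The lid hangs level over the mat, and the plate is visible in the tub. Lowering it now.

>>> drive_tool --rows '[[[0, 0, 0], [-0.2, 0, -2.5], 1], [[0, 0, 0], [0, 0, -2.5], 1], [[0, 0, 0], [0, 0, -1.2], 1], [[0, 0, 0], [0, 0, -0.5], 1], [[0, 0, 0], [0, 0, -0.3], 1], [[0, 0, 0], [0, 0, -0.2], 1], [[0, 0, 0], [0, 0, 0], 1], [[0, 0, 0], [0, 0, 0], 1]]'

```text
clock: 7.72
position: [0.5786, 0.1341, 0.0285]
ee_rot: [0.001, 0.24, 0.971, 0.0]
contact_force: [0.5, 0.4, 1.3]
width: 0.0128
gripper_force: 60.2
```

>>> drive_tool --rows '[[[0, 0, 0], [0, 0, 0], 4], [[0, 0, 0], [0, 0, 0], 4], [[0, 0, 0], [0, 0, 0], 4], [[0, 0, 0], [0, 0, 2], 4], [[0, 0, 0], [0, 0, 5], 4], [[0, 0, 0], [0, 0, 5], 4], [[0, 0, 0], [-0.5, -3, 5], 4], [[0, 0, 0], [-1, -5, 3], 6]]'

```text
clock: 8.72
position: [0.564, 0.0543, 0.2308]
ee_rot: [0.002, 0.238, 0.971, 0.001]
contact_force: [0.9, 0.2, 0.2]
width: 0.057
gripper_force: 0.0
```

>>> drive_tool --rows '[[[0, 0, 0], [-1, -5.5, 2], 8.5], [[0, 0, 0], [-1, -5.5, 1], 8.5], [[0, 0, 0], [-1, -5.5, 0], 8.5], [[0, 0, 0], [0, -4.5, 0], 8.5], [[0, 0, 0], [0, 0, 0], 8.5], [[0, 0, 0], [0, 0, 0], 8.5]]'

```text
clock: 9.48
position: [0.5326, -0.1555, 0.2577]
ee_rot: [-0.0, 0.24, 0.971, 0.001]
contact_force: [-0.4, 1.0, 0.4]
width: 0.0847
gripper_force: 0.0
```

```bash
python3 - <<'E'
from h import *
s=manip.get_state(); c=eyes.get_calibration("wrist"); im=eyes.get_image("wrist")
np.savez("w4.npz",**{k:np.array(v) for k,v in c.items() if k in("view","camera_matrix")})
cv2.imwrite("pics/w4full.png",im[:,:,::-1])
u,v=map(int,proj(c,np.array([.535,-.19,.044]))); print(u,v,s["position"],s["ee_rot"])
u0,v0=u-60,v-60; print("origin",u0,v0)
a=cv2.resize(im[v0:v0+120,u0:u0+120],(480,480),interpolation=2)
t=eyes.get_image("scene")[140:240,250:380]; b=cv2.resize(t,(312,240),interpolation=2)
o=np.zeros((480,800,3),np.uint8); o[:,:480]=a; o[:240,484:796]=b; cv2.imwrite("pics/w4.png",o[:,:,::-1])
E
```

```text
233 180 [ 0.53262698 -0.1554761   0.25766728] [-4.32806164e-04  2.39820205e-01  9.70817053e-01  5.75995857e-04]
origin 173 120
```

View pics/w4.png

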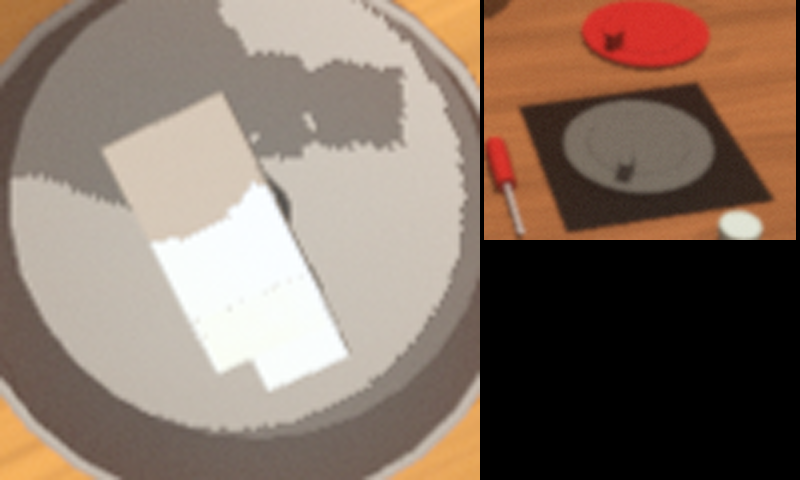

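The lid lies flat in the middle of the mat. The plate's corners in the crop are (222,92), (103,149) and (347,354). The notch is at about (240,385), so the label end is the lower one.

```bash
python3 - <<'E'
from h import *
c=dict(np.load("w4.npz")); P={k:at(c,(173+u/4,120+v/4),.044) for k,(u,v) in dict(A=(222,92),B=(103,149),C=(347,354)).items()}
A,B,C=P["A"],P["B"],P["C"]; cen=(B+C)/2; x=C-A; az=np.degrees(np.arctan2(x[1],x[0])); print(cen,np.linalg.norm(x),np.linalg.norm(A-B),"az",az)
y=A-B; print("width az",np.degrees(np.arctan2(y[1],y[0])))
s=manip.get_state(); w,a,b,d=s["ee_rot"]; M=R.from_quat([a,b,d,w]).as_matrix(); print("tool y az",np.degrees(np.arctan2(M[1,1],M[0,1]))); print(cen-s["position"])
E
```

```text
[ 0.53630465 -0.19619331  0.044     ] 0.08962697108964862 0.039755091210278135 az -3.4065238419948076
width az 87.4286672226589
tool y az 62.352813541669946
[ 0.00349132 -0.0414798  -0.21383013]
```

>>> drive_tool --rows '[[[0, 0, 0.142], [0.1, -1.4, -2], 7.5], [[0, 0, 0.142], [0.1, -1.4, -3], 7.5], [[0, 0, 0.142], [0.1, -1.4, -4], 7.5], [[0, 0, 0], [0, 0, -4], 7.5], [[0, 0, 0], [0, 0, -1], 7.5], [[0, 0, 0], [0, 0, 0], 7.5], [[0, 0, 0], [0, 0, 0], 7.5]]'

```text
clock: 10.45
position: [0.5372, -0.1981, 0.1197]
ee_rot: [0.002, 0.028, 1.0, -0.001]
contact_force: [-0.4, -0.3, 0.0]
width: 0.0752
gripper_force: 0.0
```

```bash
python3 - <<'E'
from h import *
s=manip.get_state(); c=eyes.get_calibration("wrist"); im=eyes.get_image("wrist"); cv2.imwrite("pics/w5.png",im[:,:,::-1]); print(s["position"],s["ee_rot"], proj(c,np.array([.5363,-.1962,.044])))
np.savez("w5.npz",**{k:np.array(v) for k,v in c.items() if k in("view","camera_matrix")})
E
```

```text
[ 0.53724744 -0.19808259  0.1197196 ] [ 1.59300003e-03  2.84737431e-02  9.99593028e-01 -6.97952964e-04] [260.31615641 199.66999177]
```

View pics/w5.png

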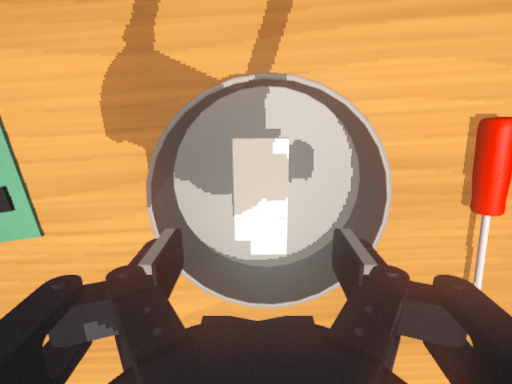

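The plate (x 233–289, y 138–255) is aligned and centred between the jaws, with the notch at its lower left, on the outward end. Descending and gripping.

>>> drive_tool --rows '[[[0, 0, 0], [-0.1, 0.2, -3], 7.5], [[0, 0, 0], [0, 0, -3], 7.5], [[0, 0, 0], [0, 0, -2], 7.5], [[0, 0, 0], [0, 0, -0.9], 7.5], [[0, 0, 0], [0, 0, 0], 7.5], [[0, 0, 0], [0, 0, 0], 3], [[0, 0, 0], [0, 0, 0], 3], [[0, 0, 0], [0, 0, 0], 3]]' --force 60

```text
clock: 11.5
position: [0.5356, -0.1963, 0.0301]
ee_rot: [0.001, 0.029, 1.0, -0.0]
contact_force: [-0.7, -0.3, 5.8]
width: 0.0385
gripper_force: 60.2
```

>>> drive_tool --rows '[[[0, 0, 0], [0, 0, 0], 3], [[0, 0, 0], [0, 0, 0], 3], [[0, 0, 0], [0, 0, 0], 3]]'

```text
clock: 11.88
position: [0.5356, -0.1963, 0.0301]
ee_rot: [0.001, 0.029, 1.0, -0.0]
contact_force: [-0.4, -0.0, 5.7]
width: 0.0388
gripper_force: 60.2
```

>>> drive_tool --rows '[[[0, 0, 0], [0, 0, 1], 3], [[0, 0, 0], [0, 0, 2.5], 3], [[0, 0, 0], [0, 0, 4], 3], [[0, 0, 0], [0, 0, 4], 3], [[0, 0, 0], [0, 0, 4], 3], [[0, 0, 0], [0, 0, 4], 3], [[0, 0, 0], [0, 0, 3], 3], [[0, 0, 0], [0, 0, 2], 3]]'

```text
clock: 12.88
position: [0.535, -0.1961, 0.2761]
ee_rot: [0.001, 0.029, 1.0, -0.0]
contact_force: [0.3, 0.3, -1.2]
width: 0.0385
gripper_force: 60.3
```

>>> drive_tool --rows '[[[-0.0065, -0.116, 0], [0, 0, 0.5], 3], [[-0.0065, -0.116, 0], [0, 0, 0], 3], [[-0.0065, -0.116, 0], [0, 0, 0], 3], [[-0.0065, -0.116, 0], [0, 0, 0], 3], [[-0.0065, -0.116, 0], [0, 0, 0], 3], [[-0.0065, -0.116, 0], [0, 0, 0], 3], [[0, 0, 0], [0, 0, 0], 3], [[0, 0, 0], [0, 0, 0], 3]]'

```text
clock: 13.88
position: [0.5354, -0.1965, 0.28]
ee_rot: [0.341, 0.027, 0.939, -0.01]
contact_force: [0.6, -0.7, -0.8]
width: 0.0386
gripper_force: 60.4
```

```bash
python3 - <<'E'
from h import *
s=manip.get_state(); print(s["position"],s["ee_rot"],s["qpos"].round(2))
w,x,y,z=s["ee_rot"]; M=R.from_quat([x,y,z,w]).as_matrix(); print("tool z tilt",np.degrees(np.arccos(-M[2,2])),M[:,2])
u,v=map(int,proj(eyes.get_calibration("scene"),s["position"]))
a=eyes.get_image("scene")[max(v-50,0):v+50,u-50:u+50]; b=eyes.get_image("wrist"); t=eyes.get_image("top")[140:240,150:250]
o=np.hstack([cv2.resize(a,(300,300),interpolation=2),cv2.resize(b,(400,300))]); cv2.imwrite("pics/w6.png",o[:,:,::-1])
E
```

```text
[ 0.53542212 -0.19652492  0.279953  ] [ 0.34137683  0.02695215  0.9394901  -0.00968483] [-0.73 -0.02  1.98  0.66  0.72 -2.65]
tool z tilt 39.93830629886829 [ 0.64091825 -0.03659929 -0.76673613]
```

View pics/w6.png

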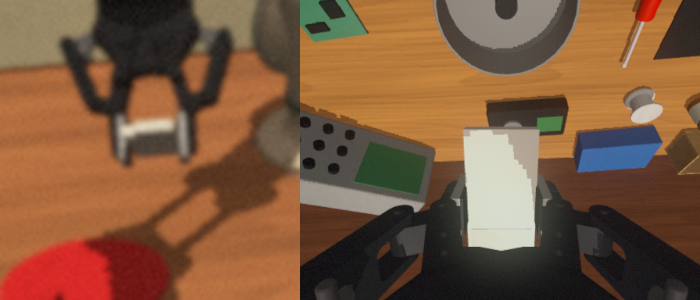

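The plate is held. Its outward (notched) end is up: the scene camera, which faces that end, sees the underside below it. Tilt is 40° and the plate is about 0.28 m above the bench. Handing in.

```bash
python3 -c "
from rig import job; print(job.sign_off())"
```

```text
the job is handed in; nothing more can be done
None
```

I've handed the job in: the lid lies flat, top up, in the middle of the mat, and the gripper holds the plate about 0.28 m up, notched label end slanting up 40° and label side uppermost; sign-off returned no verdict.

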